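# Find the unlatched bit case, snap it shut and rack it

### The arm

A 6-joint arm with a two-finger parallel gripper is mounted at the origin on the work surface. World frame = base frame: x ahead of the robot, y to its left, z up, the work surface at z = 0. Lengths are in mm, angles in rad, forces in N, time in s.
With the tool pointing down it reaches from about 300 to 950 mm from the base axis. Payload 3.1 kg.
Tool frame: the origin (TCP) lies on the centre line of the jaws, within the pads' length; the fingertips stand 25 mm ahead of it and the grasp point (between the pads) lies 6 mm ahead of it (bot.tcp_to_tips is the distance from the TCP to the fingertips, in mm); x points along the fingers, z is the direction in which the jaws open and shut, and the axes are right-handed (so a half turn about x gives the same grasp; the last joint's range is limited). The gripper opens to 85 mm and grips with 20 to 120 N. Pads are 22 mm wide; open, the fingers measure 114 mm over their backs; the gripper's body (76 mm by 85 mm) begins 54 mm behind the grasp point. The pads swing forward as they close: fully open they stand 13 mm farther back than shut.
Start: joints at [1.128, 0.308, 1.634, -0, 1.2, -0.07], TCP at [227.666, 582.066, 256.272] pointing down, gripper open.
Joint ranges: [-3.06, 3.06], [-0.79, 1.96], [0.05, 2.63], [-1.19, 4.34], [0.05, 2.64], [-2.94, 2.94]. Speed limits (rad/s): [2.79, 2.79, 3.14, 3.14, 3.14, 3.14].

### API

Orientations are given as a unit quaternion [x, y, z, w].
In Python, from station import bot gives the robot as it stands.
- The arm moves only by the tool arm_command, never from a script. Its argument "series" is text: rows parted by semicolons, each of 7 numbers parted by spaces: the shift along the tool's x, y, z in m, then the turn, a rotation vector about the tool's x, y, z in rad, then the closure in counts, from 0 (fully open) to 255 (shut). In form: dx dy dz rx ry rz claw; .... A call has 1 to 20 rows; each row shifts and turns the commanded pose from where the row before left it, along the tool's axes as they then stand; what a row does not reach is not made up. A row lasts 1/8 s, in which the tool goes at most 62.5 mm and 10.7 degrees, less where a joint would pass 70% of its speed; a pose out of reach is approached as far as the arm can. A call with a gripper value outside its range is refused whole. The fingers move at their own pace and stop on an object; "squeeze" is the grip in N (left out, the last holds). Time passes only in rows, so rows that do not move let the fingers close. It gives the time, the measured TCP pose, the force and the opening at its end, in the units of the state.
- bot.get_state(): the state, without advancing time (a new reading comes with each control period).
- bot.capture(name): name is "side" or "top" or "wrist"; returns (picture, depth): 400x640x3 uint8, red, green, blue; 400x640 float32, mm along the optical axis (not along the pixel's ray), 0 where there is no reading.
- bot.get_calibration(name): a dict with "K" (3x3 intrinsics, pixels), "world_to_cam" (4x4, takes a point from world to camera coordinates). Camera axes: x right, y down, z forward; pixel columns grow to the right and rows downward; lengths in mm; the calibration is good to about 2 mm. A picture is of the moment at which its call begins: read the wrist's pose just before it. get_calibration takes no time and is no camera call; for the wrist camera it gives the pose at the moment of the call.
- bot.sign_off(): hands the job in, once; it reports no verdict.
The state is a dict: "time": time; "joints": joint angles; "joint_velocities": joint speeds; "joint_torque": joint torques, N m; "eef_pos": TCP position; "ee_rot": TCP orientation; "ft_force": force on the tool from outside, world axes, zero at the start; "wrist_torque": the same for the moment, N m; "width": finger opening in mm.
Only numpy, scipy, OpenCV 4.12 (cv2) and the standard library are available. Lean on these libraries where they do the work, as an engineer would, in place of code of your own. Each camera call takes 0.05 s, during which the arm holds its last target.

### The job

One of the three drill-bit cases on the tray has a lid that has not caught, though all three look alike. Tug the lids by the ball knobs at their near ends, one after another, to find the one that opens, let it back down and, with the case still on its bay, press the lid until it snaps flush and stays shut by itself; then pick that case up by its body and lay it squarely on top of the carton on the sloping rack, hinge end back against the backstop, lid up. Leave the two caught cases standing where they are on the tray and the carton where it is on the rack.

Things in the scene. Friction and masses are not known exactly. Their poses are not given: they have to be found in the camera images.
- tray: Plywood board 220 (x) x 360 (y) x 12 mm, fixed on the bench; origin at the centre of its underside, x away from the robot along the cases, y to the left, z up. On it three drill-bit cases that look alike lie parallel to x, 112 mm apart, one on each grey bay. Which one has the lid that is not caught differs from start to start and cannot be seen.
- bay_left (a point): Centre of the left (+y) bay on the tray's top (12 mm above the bench), tray's axes; the case there has the centre of its underside within 4 mm of it. Each case: grey base 150 (x) x 56 (y) x 30 mm, orange lid 150 x 52 x 14 mm on top (flush: flat top 44 mm above the underside), hinged at the far end, 75 mm beyond the centre and 30 mm up. Mass 0.8 to 0.96 kg, lid 0.07 kg.
- bay_mid (a point): Centre of the middle bay on the tray's top, as bay_left. Caught or not, every lid starts about 7 mm proud at its near end, resting on its seal; its stiff hinge (0.07 N m of friction) keeps it where it is left. A lid that is not caught snaps home when its top is pressed down near the knob end with about 10 N (20 N does no harm); then it lies flush and stays shut against about 6 N.
- bay_right (a point): Centre of the right (-y) bay on the tray's top, as bay_left. Pressing on a caught lid only moves it down those few mm, with about 1 N and no snap, until it rests on the base. The plastic and card have friction about 0.6.
- knob_left (a point): Centre of the pull knob of the left case at the start (within 4 mm), 95 mm on the near side of the case's centre. Each lid has at its near end a black ball knob 20 mm across on an 8 mm stem 11 mm long pointing to the robot, with free space round it; lid flush, the ball's centre is 36 mm above the case's underside and 170 mm from the hinge line; at the start it is 8 mm higher.
- knob_mid (a point): Centre of the pull knob of the middle case at the start, as knob_left. When a knob is pinched and pulled up, a caught lid stops at once and takes the case with it: 3.5 to 5 N raise the case's near end, its far end staying on the tray.
- knob_right (a point): Centre of the pull knob of the right case at the start, as knob_left. When the knob of the lid that is not caught is pulled up, the lid swings open alone about its hinge with about 1 N, and the case stays on the tray.
- rack_deck: Sloping deck of a fixed plywood rack, 205 mm long, 130 mm wide, no side walls, with a backstop (10 mm thick, 105 mm high, orange edge) across its low far end. Origin mid-width where deck surface (z = 0) meets the backstop's face (x = 0); x runs down the slope to the backstop, away from the robot, 15.5 degrees below level; y to the left; z square to the deck.
- seat (a point): Where the centre of the case's underside belongs: on top of the carton, 40 mm above the deck and 75 mm up the slope from the backstop's face, with rack_deck's axes. The case's far (hinge) end then touches the backstop and its knob points up the slope (-x). Friction keeps it from sliding by itself.
- carton: Loose brown carton 150 (x) x 60 (y) x 40 (z) mm, 0.6 kg, lying on the rack deck with its far end against the backstop; origin at the centre of its underside, axes along the deck's.
Not all that is in view belongs to the job. Of the things that look like the carton, the largest one is meant.

How it is judged:
By the outcome, as a careful person would: the job done as asked, in the order asked, and still so for the second after the job is handed in, with the robot touching nothing.
It also fails if it takes over 70 s, if anything falls off the work surface, if the arm or the gripper's body presses on something with over 40 N, if the wrist force passes 120 N, or if a joint passes its speed limit or range.

## Working session

There is one attempt and no reset: what is moved stays moved. The work goes in short steps, Python scripts to look and compute and a tool call to move; the robot and the scene stay as the last step left them, time stands still between calls to the robot, and variables do not carry over. Pictures are saved under pics/ and viewed, and the job is handed in when it is done.

Besides the shell and the picture viewer there is one more tool, called after "Emit:" as name(argument=value, ...) on one line, values as JSON. arm_command: Moves the arm, as the interface text tells. Its arguments: {"type":"object","properties":{"series":{"type":"string"},"squeeze":{"type":"number"}},"required":["series"]}

```bash
ls -la; mkdir -p pics
python3 - <<'E'
from station import bot
import cv2, json
print(bot.get_state(), bot.tcp_to_tips)
for n in ("side","top","wrist"):
    c=bot.get_calibration(n); print(n,c["K"].tolist() if hasattr(c["K"],"tolist") else c["K"]); print(c["world_to_cam"])
    p,d=bot.capture(n); cv2.imwrite(f"pics/{n}0.png",p[:,:,::-1])
    import numpy as np; np.savez(f"pics/{n}0.npz",p=p,d=d,K=c["K"],T=c["world_to_cam"])
E
```

```text
total 12
drwxr-xr-x  3 agent agent 4096 Dec  6 20:18 .
drwxr-xr-x 23 root  root  4096 Dec  6 20:18 ..
drwxr-xr-x  2 agent agent 4096 Dec  6 20:18 pics
{'time': 0.0, 'joints': array([ 1.12831669e+00,  3.08998692e-01,  1.63519639e+00, -6.86835839e-06,
        1.19968801e+00, -6.96888272e-02]), 'joint_velocities': array([-9.48119758e-04,  6.93483691e-04,  9.26451435e-04, -9.09833094e-05,
       -1.43676685e-03, -1.60590857e-04]), 'joint_torque': array([ 1.69176339e-03, -4.15252769e+01, -2.76666194e+01, -7.69991721e-05,
        1.02464008e-02,  3.16335971e-06]), 'eef_pos': array([227.32730302, 581.37049294, 255.04624896]), 'ee_rot': array([-0.39909165,  0.58469524,  0.39826995,  0.58329957]), 'ft_force': array([-0.45245014,  0.25820191,  0.49829649]), 'wrist_torque': array([-0.03437971,  0.01128096,  0.0188177 ]), 'width': 85.46482493702324} 25.0
side [[454.48934235138216, 0.0, 323.5764189244178], [0.0, 454.48934235138216, 203.81753606185796], [0.0, 0.0, 1.0]]
[[ 9.97172810e-01 -7.49956864e-02 -4.69404016e-03 -4.51415932e+02]
 [-4.70887157e-02 -5.74985890e-01 -8.16807125e-01  8.65696592e
[... 205 characters left out ...]
578684104, 202.28568336009303], [0.0, 0.0, 1.0]]
[[ 2.70254075e-03 -9.99659659e-01 -2.59472938e-02 -9.97442832e+00]
 [-9.84852054e-01  1.83794626e-03 -1.73387004e-01  4.64255142e+02]
 [ 1.73375684e-01  2.60228310e-02 -9.84511902e-01  9.47568450e+02]
 [ 0.00000000e+00  0.00000000e+00  0.00000000e+00  1.00000000e+00]]
wrist [[285.7187967909871, 0.0, 322.0948498161165], [0.0, 285.7187967909871, 203.4538373288838], [0.0, 0.0, 1.0]]
[[ 3.65110994e-01  9.30961842e-01 -2.00280965e-03 -6.23432011e+02]
 [ 8.94318988e-01 -3.50140876e-01  2.78558637e-01 -3.50012905e+01]
 [ 2.58626196e-01 -1.03495972e-01 -9.60417136e-01  3.77969457e+02]
 [ 0.00000000e+00  0.00000000e+00  0.00000000e+00  1.00000000e+00]]
```

View pics/top0.png

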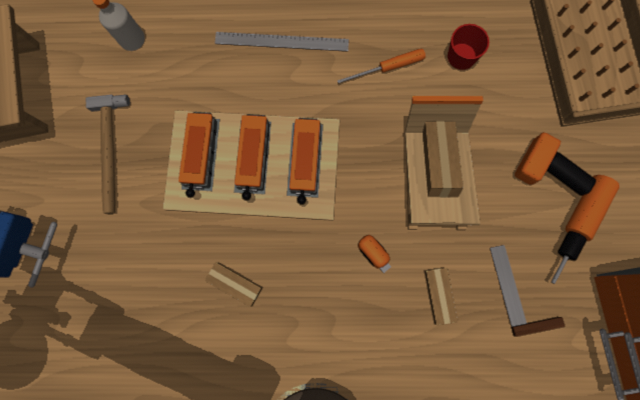

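View pics/side0.png

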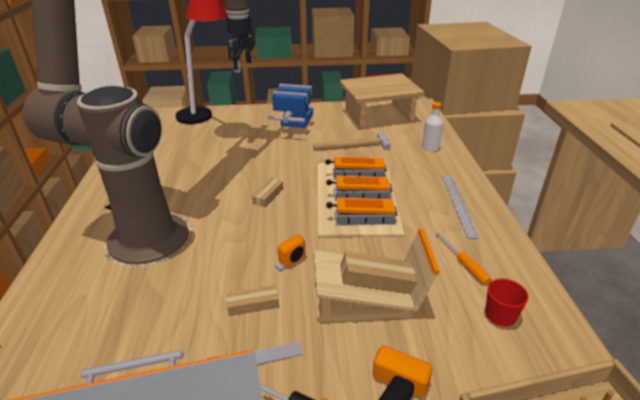

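View pics/wrist0.png

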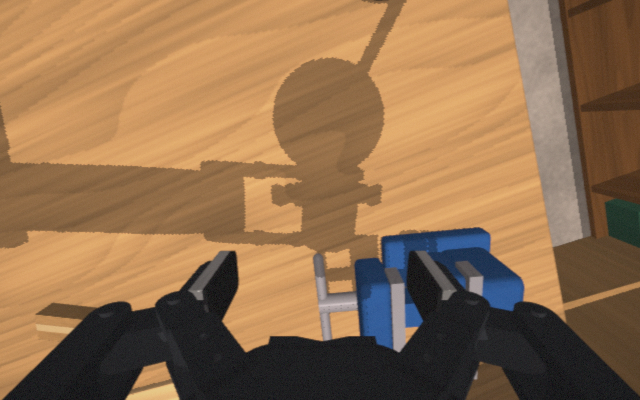

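The top view shows three orange-lidded cases, with knobs at about (191,193), (246,196) and (302,200). Three things look like the carton: the one on the rack at (442,158) and small blocks at (235,283) and (438,295). The one on the rack is the largest and lies against the backstop, so it is the carton meant. Next I'll enlarge.

Run:
```python
import cv2
p=cv2.imread("pics/top0.png")
cv2.imwrite("pics/top0_tray.png",cv2.resize(p[100:225,155:350],None,fx=4,fy=4,interpolation=cv2.INTER_CUBIC))
cv2.imwrite("pics/top0_rack.png",cv2.resize(p[85:240,390:500],None,fx=3.8,fy=3.8,interpolation=cv2.INTER_CUBIC))
```

```text
(no output)
```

View pics/top0_tray.png

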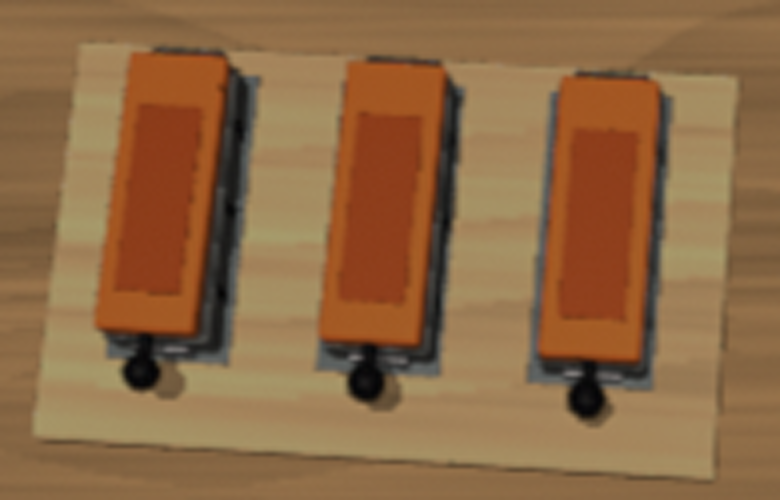

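View pics/top0_rack.png

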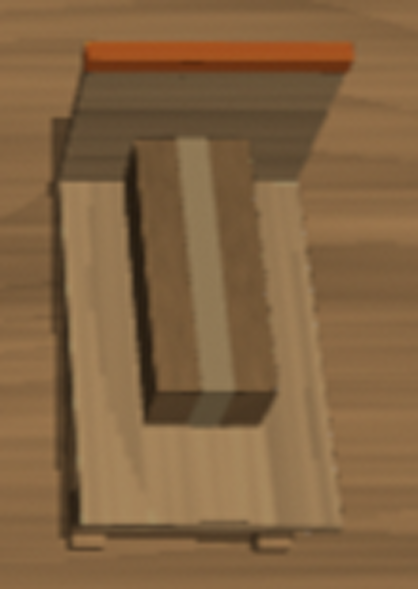

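```bash
cat > h.py <<'E'
import numpy as np
def load(f): z=np.load(f); return z["p"],z["d"],z["K"],z["T"]
def ray(K,T,u,v):
    R=T[:3,:3]; o=-R.T@T[:3,3]; r=R.T@np.linalg.inv(K)@[u,v,1]; return o,r
def onz(K,T,u,v,z):
    o,r=ray(K,T,u,v); return o+r*(z-o[2])/r[2]
def onplane(K,T,u,v,n,c): # n.x=c
    o,r=ray(K,T,u,v); return o+r*(c-n@o)/(n@r)
def cloud(d,K,T):
    v,u=np.mgrid[0:d.shape[0],0:d.shape[1]]
    P=np.stack([(u-K[0,2])/K[0,0]*d,(v-K[1,2])/K[1,1]*d,d],-1)
    return (P-T[:3,3])@T[:3,:3]
def plane(P):
    P=P[np.isfinite(P).all(1)]
    for _ in range(4):
        c=np.median(P,0) if _==0 else P.mean(0); n=np.linalg.svd(P-c,full_matrices=False)[2][2]; e=(P-c)@n
        P=P[abs(e-np.median(e))<max(1.5*e.std(),.3)]
    c=P.mean(0);n=np.linalg.svd(P-c)[2][2] if len(P)<3000 else n
    return n*np.sign(n[np.argmax(abs(n))]),c
E
python3 - <<'E'
from h import *
np.set_printoptions(precision=3,suppress=True)
p,d,K,T=load("pics/top0.npz")
C=cloud(d,K,T)
tray=[onz(K,T,155+a/4,100+b/4,12) for a,b in [(80,43),(738,76),(714,479),(34,437)]]
print("tray",*tray,np.mean(tray,0))
tray=np.array(tray)
print("yaw", [np.arctan2(*(tray[a]-tray[b])[[1,0]]) for a,b in((0,3),(1,2))],[np.arctan2(*(-(tray[a]-tray[b])[[0,1]]*[-1,1])) for a,b in((0,1),(3,2))])
print([np.linalg.norm(tray[i]-tray[i-1]) for i in range(4)])
for a,b in[(141,371),(367,381),(587,398)]: print("knob",onz(K,T,155+a/4,100+b/4,56), C[round(100+b/4),round(155+a/4)])
for a,b in[(112,190),(280,230),(430,460)]: print("traypt",C[100+b//4,155+a//4])
f=lambda a,b:(390+a/3.8,85+b/3.8)
def reg(a0,a1,b0,b1):
    u0,v0=f(a0,b0);u1,v1=f(a1,b1); P=C[int(v0):int(v1),int(u0):int(u1)].reshape(-1,3); return P
deckP=np.r_[reg(75,120,200,500),reg(285,300,200,500),reg(100,320,450,510)]
n,c=plane(deckP);print("deck n",n,c,np.degrees(np.arccos(n[2])))
for a,b in[(62,182),(299,182),(342,527),(78,525)]: print("deck corner",onplane(K,T,*f(a,b),n,n@c))
m,cm=plane(reg(100,300,80,130)); print("backstop n",m,cm)
q,cq=plane(reg(155,250,150,380)); print("carton top n",q,cq, (cq-c)@n)
for a,b in[(135,140),(249,143),(276,391),(155,390)]: print("carton corner",onplane(K,T,*f(a,b),q,q@cq))
E
```

```text
tray [672.429 309.789  12.   ] [651.245 -48.418  12.   ] [432.413 -35.12   12.   ] [455.016 322.174  12.   ] [552.776 137.106  12.   ]
yaw [np.float64(-0.05690135498980922), np.float64(-0.06069043307776355)] [np.float64(3.0825217678610852), np.float64(3.07841647191472)]
[np.float64(217.76570455796616), np.float64(358.8328143949083), np.float64(219.23520555992508), np.float64(358.00832056913924)]
knob [481.564 253.955  56.   ] [478.849 251.045  67.202]
knob [476.166 139.205  56.   ] [474.705 136.845  66.273]
knob [467.253  28.343  56.   ] [464.106  27.054  67.757]
traypt [575.272 271.42   63.117]
traypt [567.4   195.936  13.728]
traypt [442.761 114.248  10.6  ]
deck n [ 0.268 -0.006  0.963] [ 479.391 -217.503   72.69 ] 15.557320575599544
deck corner [ 611.403 -187.026   36.128]
deck corner [ 610.86  -316.064   35.51 ]
deck corner [ 413.715 -312.71    90.403]
deck corner [ 414.751 -181.571   90.896]
backstop n [ 0.967 -0.005 -0.254] [ 631.642 -245.223  102.827]
carton top n [ 0.003  0.974 -0.224] [ 547.054 -244.301  103.286] 47.77185326362336
carton corner [308.484 -44.196 968.827]
carton corner [ 274.394  -21.599 1066.471]
carton corner [ 284.535  -24.492 1054.052]
carton corner [304.207 -46.505 958.744]
```

Run:
```python
from h import *
import cv2
np.set_printoptions(precision=3,suppress=True)
p,d,K,T=load("pics/top0.npz")
C=cloud(d,K,T)
f=lambda a,b:(390+a/3.8,85+b/3.8)
n=np.array([.268,-.006,.9634]);n/=np.linalg.norm(n); c=np.array([ 479.391,-217.503,72.69 ])
for a,b in[(135,140),(249,143),(276,391),(155,390)]: print("carton corner",onplane(K,T,*f(a,b),n,n@c+40))
u0,v0=f(165,160);u1,v1=f(245,380)
print(np.median((C[int(v0):int(v1),int(u0):int(u1)].reshape(-1,3)-c)@n))
for a,b in[(85,70),(352,71),(85,43),(353,43)]: print("bs top",C[round(f(a,b)[1]),round(f(a,b)[0])],onz(K,T,*f(a,b),35.8+105*.9636))
p=cv2.imread("pics/side0.png")
cv2.imwrite("pics/side0_rack.png",cv2.resize(p[220:330,300:450],None,fx=5,fy=5,interpolation=cv2.INTER_CUBIC))
cv2.imwrite("pics/side0_tray.png",cv2.resize(p[145:245,305:415],None,fx=6,fy=6,interpolation=cv2.INTER_CUBIC))
```

```text
carton corner [ 621.737 -220.073   74.596]
carton corner [ 619.625 -279.707   74.812]
carton corner [ 478.131 -276.927  114.19 ]
carton corner [ 478.751 -217.628  114.387]
40.12617731630042
bs top [ 639.658 -184.731  130.813] [ 636.394 -184.355  136.978]
bs top [ 687.645 -360.391   -0.077] [ 634.887 -315.789  136.978]
bs top [ 651.358 -184.172  136.558] [ 650.55  -184.776  136.978]
bs top [ 707.001 -362.184   -2.536] [ 649.501 -317.076  136.978]
```

View pics/side0_rack.png

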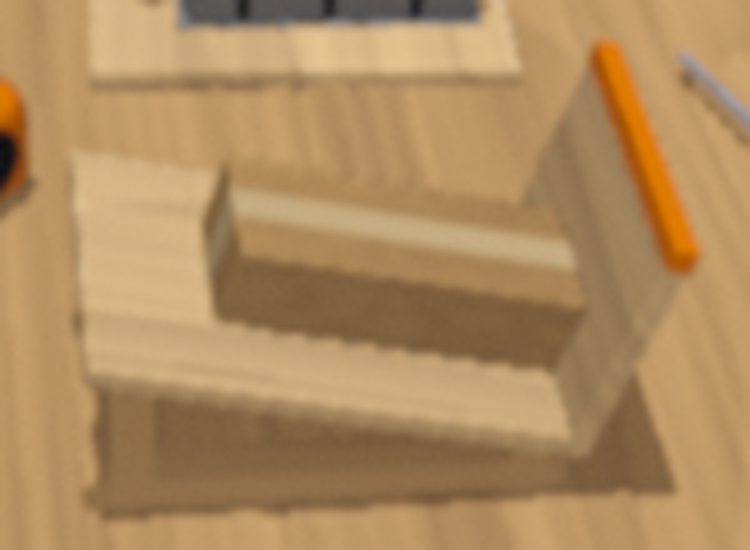

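View pics/side0_tray.png

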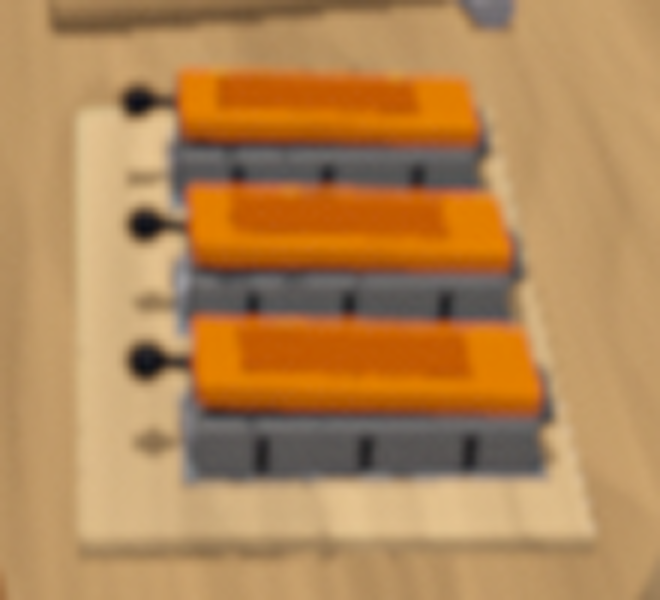

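```bash
cat >> h.py <<'E'
from scipy.spatial.transform import Rotation as Ro
def Rtool(yaw,tilt=0,flip=1):
    # tool x = down (tilted: nose-down deck about y), tool z = +-y of frame
    B=Ro.from_euler('z',yaw)*Ro.from_euler('y',tilt)
    X=B.apply([0,0,-1]); Z=B.apply([0,flip,0]); Y=np.cross(Z,X)
    return Ro.from_matrix(np.stack([X,Y,Z],1))
def plan(pos,R,grip,tp,tR,vmax=55.,amax=9.):
    """equal rows from pos,R (TCP) to tp,tR; prints row"""
    pos=np.array(pos);tp=np.array(tp)
    D=(R.inv()*tR); w=D.as_rotvec(); nr=max(1,int(np.ceil(max(np.linalg.norm(tp-pos)/vmax,np.degrees(np.linalg.norm(w))/amax))))
    rows=[]
    step=Ro.from_rotvec(w/nr); r=R
    dp=(tp-pos)/nr
    for i in range(nr):
        rows.append(np.r_[r.inv().apply(dp)/1000,w/nr,grip]); r=r*step
    print("; ".join(" ".join(f"{x:.4f}" if k<3 else f"{x:.3f}" if k<6 else f"{x:.0f}" for k,x in enumerate(q)) for q in rows))
    return rows
E
python3 - <<'E'
from h import *
from station import bot
np.set_printoptions(precision=3,suppress=True)
s=bot.get_state(); R=Ro.from_quat(s["ee_rot"]); print(R.as_matrix())
t=load("pics/top0.npz");si=load("pics/side0.npz")
for (a,b),(e,g) in zip([(141,371),(367,381),(587,398)],[(138,100),(146,225),(147,361)]):
    o1,r1=ray(t[2],t[3],155+a/4,100+b/4);o2,r2=ray(si[2],si[3],305+e/6,145+g/6)
    k=np.linalg.lstsq(np.c_[r1,-r2],o2-o1,rcond=None)[0]
    print(o1+k[0]*r1,o2+k[1]*r2)
    print(onz(si[2],si[3],305+e/6,145+g/6,56))
for fl in(1,-1): print(fl,(R.inv()*Rtool(-.059,0,fl)).as_rotvec())
E
```

```text
[[-0.001 -0.931  0.364]
 [-0.002  0.364  0.931]
 [-1.     0.    -0.002]]
[481.958 254.561  53.997] [485.521 254.691  54.738]
[485.339 252.507  56.   ]
[476.774 139.785  52.82 ] [479.743 139.904  53.41 ]
[479.39  135.861  56.   ]
[467.649  28.487  53.828] [470.649  28.62   54.384]
[470.45   26.354  56.   ]
1 [-0.314 -0.002 -0.   ]
-1 [ 2.828 -0.001  0.003]
```

Run:
```python
from h import *
from station import bot
s=bot.get_state(); R=Ro.from_quat(s["ee_rot"])
plan(s["eef_pos"],R,100,[483,253.5,140],Rtool(-.059))
```

```text
0.0145 -0.0447 -0.0265 -0.039 -0.000 -0.000 100; 0.0144 -0.0436 -0.0283 -0.039 -0.000 -0.000 100; 0.0144 -0.0425 -0.0299 -0.039 -0.000 -0.000 100; 0.0144 -0.0413 -0.0316 -0.039 -0.000 -0.000 100; 0.0144 -0.0400 -0.0332 -0.039 -0.000 -0.000 100; 0.0144 -0.0387 -0.0347 -0.039 -0.000 -0.000 100; 0.0144 -0.0373 -0.0362 -0.039 -0.000 -0.000 100; 0.0144 -0.0358 -0.0377 -0.039 -0.000 -0.000 100
```

Emit:
arm_command(series="0.0145 -0.0447 -0.0265 -0.039 0 0 100; 0.0144 -0.0436 -0.0283 -0.039 0 0 100; 0.0144 -0.0425 -0.0299 -0.039 0 0 100; 0.0144 -0.0413 -0.0316 -0.039 0 0 100; 0.0144 -0.04 -0.0332 -0.039 0 0 100; 0.0144 -0.0387 -0.0347 -0.039 0 0 100; 0.0144 -0.0373 -0.0362 -0.039 0 0 100; 0.0144 -0.0358 -0.0377 -0.039 0 0 100; 0 0 0 0 0 0 100; 0 0 0 0 0 0 100", squeeze=25)

```text
time: 1.4
eef_pos: [482.9, 254.0, 140.8]
ee_rot: [-0.484, 0.515, 0.485, 0.515]
ft_force: [-0.2, -0.1, 0.2]
width: 51.6
```

Run:
```python
from h import *
from station import bot
import cv2
np.set_printoptions(precision=3,suppress=True)
s=bot.get_state(); print(s)
c=bot.get_calibration("wrist"); p,d=bot.capture("wrist"); cv2.imwrite("pics/w1.png",p[:,:,::-1]); np.savez("pics/w1.npz",p=p,d=d,K=c["K"],T=c["world_to_cam"])
```

```text
{'time': 1.4, 'joints': array([ 0.404,  0.299,  1.907,  0.001,  0.936, -1.105]), 'joint_velocities': array([ 0.029, -0.012, -0.003, -0.   , -0.001, -0.004]), 'joint_torque': array([ -0.815, -36.392, -23.246,  -0.052,  -0.001,  -0.002]), 'eef_pos': array([482.85 , 254.013, 140.761]), 'ee_rot': array([-0.484,  0.515,  0.485,  0.515]), 'ft_force': array([-0.238, -0.098,  0.193]), 'wrist_torque': array([0.026, 0.005, 0.008]), 'width': 51.588888166459384}
```

View pics/w1.png

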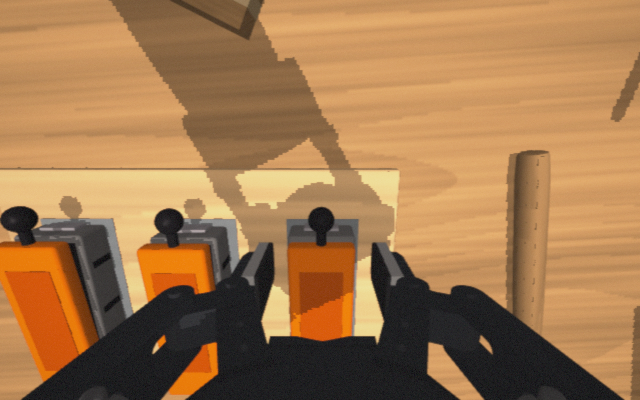

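Wrist view: the left knob is at (320,218), midway between the pads (about 257 and 386, centre 322). Next I'll locate it.

Run:
```python
from h import *
np.set_printoptions(precision=2,suppress=True)
p,d,K,T=load("pics/w1.npz")
for u,v in[(320.5,218),(169,220),(18,220)]: print(onz(K,T,u,v,56))
for u,v in[(289,243),(353,242)]: print("lid near corner",onz(K,T,u,v,63))
C=cloud(d,K,T); print(C[218,320],C[260,320],C[330,320])
# pad position projected: TCP tip
T4=lambda P:(lambda q:(K@q/q[2])[:2])(T[:3,:3]@P+T[:3,3])
print(T4(np.array([483,254,116.])))
```

```text
[481.16 252.69  56.  ]
[475.62 139.9   56.  ]
[468.53  27.61  56.  ]
lid near corner [496.72 228.46  63.  ]
lid near corner [498.89 275.56  63.  ]
[478.16 252.58  64.67] [512.62 250.31  61.73] [578.26 246.02  58.56]
[322.55 257.08]
```

Emit:
arm_command(series="0.03 0.0015 -0.001 0 0 0 100; 0.03 0 0 0 0 0 100; 0.0185 0 0 0 0 0 100; 0 0 0 0 0 0 100; 0 0 0 0 0 0 255; 0 0 0 0 0 0 255; 0 0 0 0 0 0 255; 0 0 0 0 0 0 255; 0 0 0 0 0 0 255", squeeze=25)

```text
time: 2.58
eef_pos: [482.6, 253.5, 63.3]
ee_rot: [-0.485, 0.514, 0.484, 0.516]
ft_force: [0.2, 2.0, 1.8]
width: 17.9
```

Run:
```python
from station import bot
import cv2
p,d=bot.capture("wrist"); cv2.imwrite("pics/w2.png",p[:,:,::-1])
print(bot.get_state()["ft_force"])
```

```text
[0.96875782 0.87815881 3.56194709]
```

View pics/w2.png

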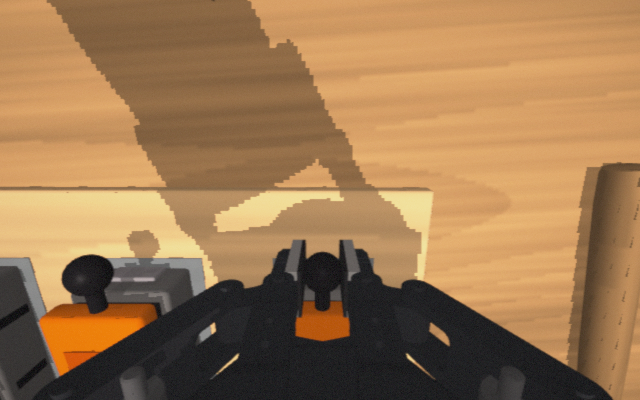

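Emit:
arm_command(series="0 0 0 0 0 0 255; -0.002 0 0 0 0 0 255; -0.002 0 0 0 0 0 255; -0.002 0 0 0 0 0 255; -0.002 0 0 0 0 0 255; 0 0 0 0 0 0 255; 0 0 0 0 0 0 255")

```text
time: 3.5
eef_pos: [482.9, 253.1, 70.8]
ee_rot: [-0.485, 0.514, 0.484, 0.516]
ft_force: [4.9, -1.2, -1.3]
width: 18.0
```

Run:
```python
from station import bot
import cv2
for n in("wrist","side"):
    p,d=bot.capture(n); s=bot.get_state(); print(s["ft_force"],s["eef_pos"],s["width"])
    if n=="side":
        cv2.imwrite("pics/s3.png",cv2.resize(p[145:245,305:415,::-1],None,fx=6,fy=6,interpolation=cv2.INTER_CUBIC))
```

```text
[ 5.56067657  0.60288067 -0.16822473] [482.92103016 253.13616959  70.86216897] 18.03315137656925
[ 5.05109653  0.48992605 -0.52368751] [482.8957235  253.10523825  70.82148136] 17.97358207719942
```

View pics/s3.png

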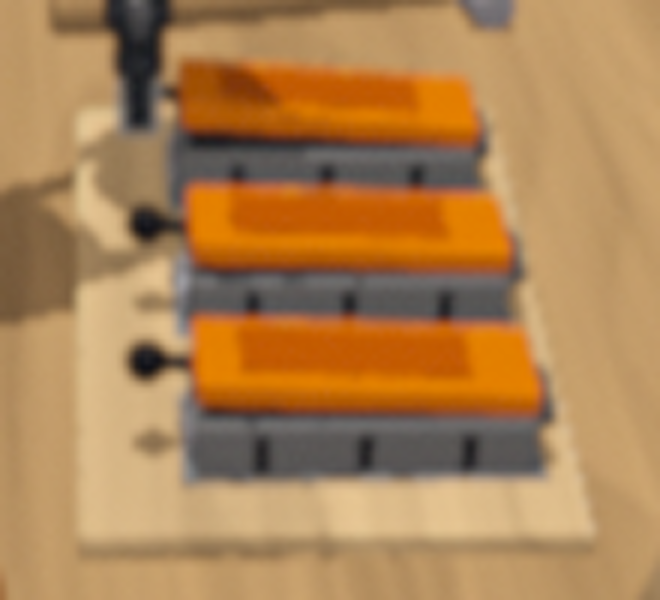

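Force z stayed near −0.5 N after an 8 mm lift. A caught case would need 3.5–5 N. The gap under the left lid at crop (180,135) has grown while the base hasn't moved, so the left lid looks open. I'll lift further along the hinge arc to confirm.

Emit:
arm_command(series="0 -0.0012 0 0 0 0 255; -0.003 -0.0004 0 0 0 0 255; -0.003 -0.0004 0 0 0 0 255; -0.003 -0.0005 0 0 0 0 255; -0.003 -0.0005 0 0 0 0 255; -0.002 -0.0004 0 0 0 0 255; 0 0 0 0 0 0 255; 0 0 0 0 0 0 255")

```text
time: 4.6
eef_pos: [485.1, 252.8, 84.5]
ee_rot: [-0.485, 0.515, 0.485, 0.515]
ft_force: [5.1, 0.5, -1.9]
width: 17.9
```

Run:
```python
from station import bot
import cv2
for n in("wrist","side"):
    p,d=bot.capture(n); s=bot.get_state(); print(s["ft_force"],s["eef_pos"],s["width"])
    if n=="side":
        cv2.imwrite("pics/s4.png",cv2.resize(p[145:245,305:415,::-1],None,fx=6,fy=6,interpolation=cv2.INTER_CUBIC))
    else: cv2.imwrite("pics/w4.png",p[:,:,::-1])
```

```text
[ 4.9985465   0.05454807 -0.67264092] [485.13776107 252.84325729  84.51637792] 18.160256327289588
[ 5.01143032  0.40829885 -1.72660731] [485.12843557 252.83544295  84.50737315] 17.84186527609026
```

View pics/s4.png

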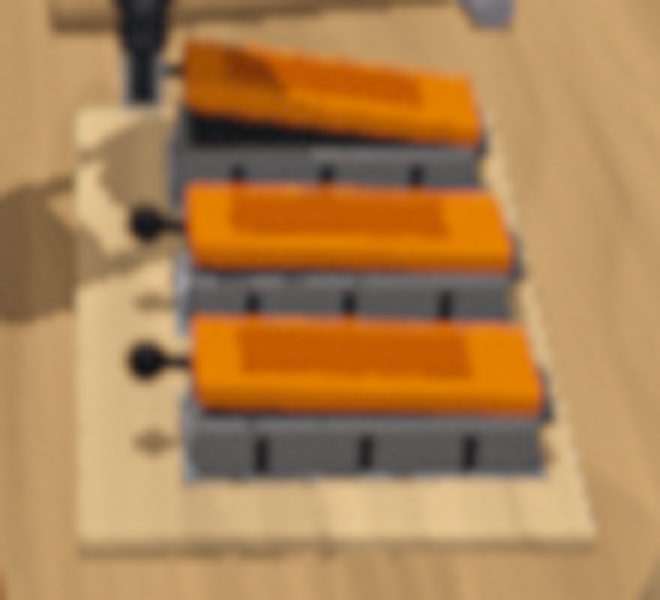

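The left lid has swung well clear (gap at crop (200–330,130)) while its base stays flat on the tray. The left case is the uncaught one, so I'll let its lid back down.

Emit:
arm_command(series="0 -0.001 0 0 0 0 255; 0.003 0.0005 0 0 0 0 255; 0.004 0.0006 0 0 0 0 255; 0.004 0.0005 0 0 0 0 255; 0.004 0.0004 0 0 0 0 255; 0.004 0.0002 0 0 0 0 255; 0.003 0 0 0 0 0 255; 0 0 0 0 0 0 255; 0 0 0 0 0 0 100; 0 0 0 0 0 0 100; 0 0 0 0 0 0 100; -0.03 0 0 0 0 0 100; -0.04 0 0 0 0 0 100; 0 0 0 0 0 0 255; 0 0 0 0 0 0 255")

```text
time: 6.58
eef_pos: [483.5, 252.6, 132.1]
ee_rot: [-0.485, 0.515, 0.485, 0.515]
ft_force: [-0.1, 0.7, 0.2]
width: 16.1
```

Run:
```python
from h import *
from station import bot
import cv2
s=bot.get_state();print(s["ft_force"],s["eef_pos"],s["width"])
c=bot.get_calibration("wrist"); p,d=bot.capture("wrist"); cv2.imwrite("pics/w5.png",p[:,:,::-1]); np.savez("pics/w5.npz",p=p,d=d,K=c["K"],T=c["world_to_cam"])
```

```text
[-0.07041599  0.70848057  0.24081006] [483.50402875 252.64388552 132.05880591] 16.106541389439954
```

View pics/w5.png

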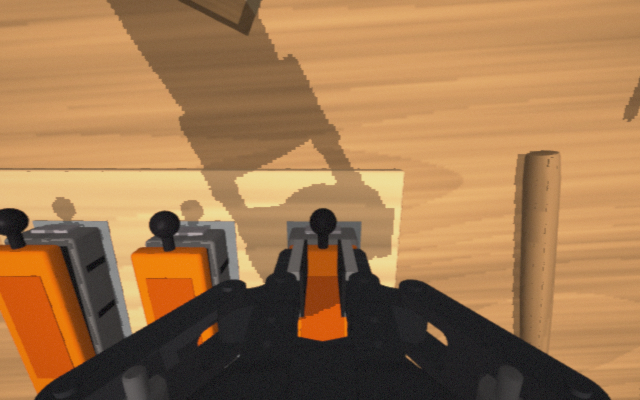

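Run:
```python
from h import *
p,d,K,T=load("pics/w5.npz")
print(onz(K,T,322,220,56),onz(K,T,300,243,62))
C=cloud(d,K,T);print(C[218,322],C[260,323],C[300,323])
```

```text
[480.43737922 252.4732573   56.        ] [494.56446365 235.999754    62.        ]
[476.73523379 252.70691063  62.36923247] [509.36486591 251.40863263  60.96935612] [544.10507146 249.2935327   59.03058519]
```

Emit:
arm_command(series="0.015 -0.014 0 0 0 0 255; 0.015 -0.0135 0 0 0 0 255; 0.006 0 0 0 0 0 255; 0 0 0 0 0 0 255; 0 0 0 0 0 0 255")

```text
time: 7.25
eef_pos: [510.8, 251.3, 96.5]
ee_rot: [-0.485, 0.515, 0.485, 0.515]
ft_force: [0.5, -0.3, 0.3]
width: -0.1
```

Run:
```python
from h import *
from station import bot
import cv2
s=bot.get_state();print(s["ft_force"],s["eef_pos"],s["width"])
p,d=bot.capture("side")
cv2.imwrite("pics/s6.png",cv2.resize(p[145:245,305:415,::-1],None,fx=6,fy=6,interpolation=cv2.INTER_CUBIC))
```

```text
[ 0.47610091 -0.26100525  0.34070325] [510.78624155 251.33096134  96.46339303] -0.07960569294868938
```

View pics/s6.png

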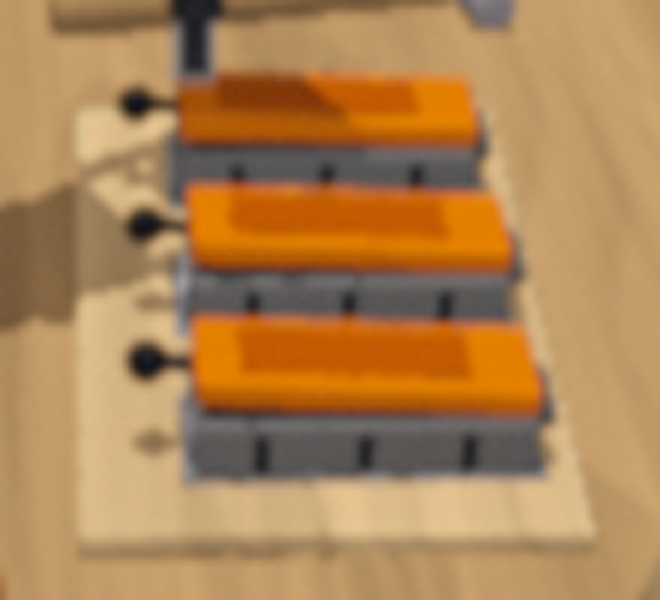

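The closed fingers stand over the near end of the lid at crop (195,75). Their tips are at z≈71 and the lid top is at about 61. Pressing down in small steps.

Emit:
arm_command(series="0.005 0 0 0 0 0 255; 0.003 0 0 0 0 0 255; 0.002 0 0 0 0 0 255; 0 0 0 0 0 0 255")

```text
time: 7.8
eef_pos: [511.1, 251.3, 87.1]
ee_rot: [-0.484, 0.515, 0.485, 0.515]
ft_force: [-0.8, -0.6, 4.5]
width: -0.2
```

Emit:
arm_command(series="0.001 0 0 0 0 0 255; 0.001 0 0 0 0 0 255; 0 0 0 0 0 0 255")

```text
time: 8.18
eef_pos: [511.1, 251.3, 86.6]
ee_rot: [-0.484, 0.515, 0.485, 0.514]
ft_force: [-5.3, -2.3, 13.4]
width: -0.1
```

Emit:
arm_command(series="0.001 0 0 0 0 0 255; 0 0 0 0 0 0 255")

```text
time: 8.43
eef_pos: [510.9, 251.4, 85.5]
ee_rot: [-0.484, 0.515, 0.485, 0.515]
ft_force: [-4.0, -1.3, 7.8]
width: 0.3
```

Emit:
arm_command(series="0.001 0 0 0 0 0 255; 0 0 0 0 0 0 255")

```text
time: 8.68
eef_pos: [511.2, 251.3, 82.6]
ee_rot: [-0.485, 0.515, 0.485, 0.515]
ft_force: [-0.5, 1.0, 0.2]
width: 0.2
```

Emit:
arm_command(series="0.001 0 0 0 0 0 255; 0 0 0 0 0 0 255")

```text
time: 8.93
eef_pos: [511.3, 251.2, 81.1]
ee_rot: [-0.485, 0.515, 0.485, 0.515]
ft_force: [0.8, 0.7, 0.4]
width: 0.3
```

Emit:
arm_command(series="0.001 0 0 0 0 0 255; 0 0 0 0 0 0 255")

```text
time: 9.18
eef_pos: [511.3, 251.3, 80.9]
ee_rot: [-0.485, 0.515, 0.485, 0.515]
ft_force: [-1.5, -0.8, 4.2]
width: 0.1
```

Emit:
arm_command(series="0.001 0 0 0 0 0 255; 0.0005 0 0 0 0 0 255; 0 0 0 0 0 0 255")

```text
time: 9.55
eef_pos: [511.3, 251.4, 80.5]
ee_rot: [-0.485, 0.515, 0.485, 0.515]
ft_force: [-3.8, -1.8, 11.0]
width: 0.2
```

Emit:
arm_command(series="0.0007 0 0 0 0 0 255; 0 0 0 0 0 0 255; -0.01 0 0 0 0 0 255; -0.04 0 0 0 0 0 60; -0.02 0.0 0 0 0 0 60; 0 0 0 0 0 0 60")

```text
time: 10.3
eef_pos: [512.9, 251.9, 150.1]
ee_rot: [-0.485, 0.513, 0.484, 0.517]
ft_force: [-0.2, 0.4, -0.2]
width: 54.7
```

Run:
```python
from h import *
from station import bot
import cv2
s=bot.get_state();print(s["ft_force"],s["eef_pos"],s["width"])
p,d=bot.capture("side")
cv2.imwrite("pics/s7.png",cv2.resize(p[145:245,305:415,::-1],None,fx=6,fy=6,interpolation=cv2.INTER_CUBIC))
c=bot.get_calibration("wrist"); p,d=bot.capture("wrist"); cv2.imwrite("pics/w7.png",p[:,:,::-1]); np.savez("pics/w7.npz",p=p,d=d,K=c["K"],T=c["world_to_cam"])
```

```text
[-0.23833061  0.36122072 -0.21576095] [512.88023116 251.92459646 150.10278183] 54.746506613972855
```

View pics/s7.png

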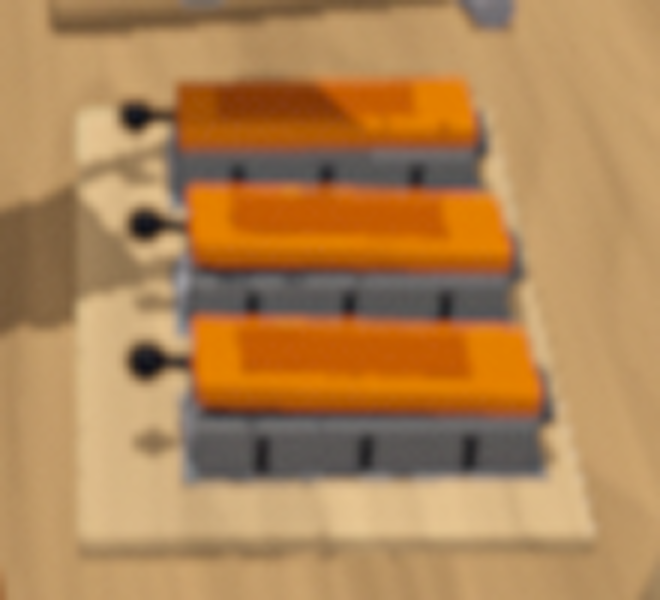

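View pics/w7.png

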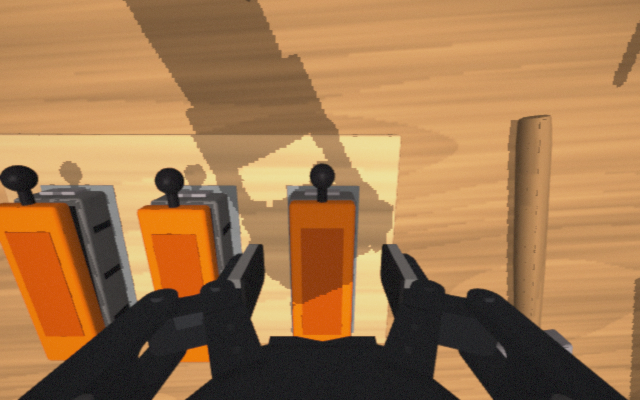

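Released, the left lid lies flush: its knob dropped from row 102 to 116 in the crop and the lid runs parallel to the base. The force peaked at 13 N, collapsed to 0, then met a hard stop at tip z≈55.5. I'll measure the case pose from an enlarged crop.

Run:
```python
import cv2
p=cv2.imread("pics/w7.png")
cv2.imwrite("pics/w7c.png",cv2.resize(p[150:350,265:385],None,fx=3,fy=3,interpolation=cv2.INTER_CUBIC))
```

```text
(no output)
```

View pics/w7c.png

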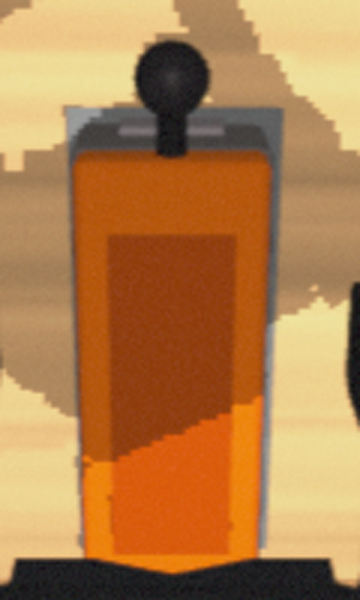

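Run:
```python
from h import *
from station import bot
np.set_printoptions(precision=3,suppress=True)
p,d,K,T=load("pics/w7.npz")
g=lambda a,b,z:onz(K,T,265+a/3,150+b/3,z)
L1,L2=g(73,170,56),g(84,540,56);R1,R2=g(272,170,56),g(261,540,56)
print(L1,L2,R1,R2,"near edge",g(172,154,56),"knob",g(172,78,48))
print("yaw",[np.arctan2(*(b-a)[[1,0]]) for a,b in((L1,L2),(R1,R2))])
m=(L1+R1)/2;n=(L2+R2)/2;print(np.arctan2(*(n-m)[[1,0]]))
kn=g(172,78,48)
print("label",g(107,235,56),g(236,235,56),g(113,555,56),g(229,555,56))
s=bot.get_state();print(s["eef_pos"],Ro.from_quat(s["ee_rot"]).as_matrix())
```

```text
[502.313 226.749  56.   ] [614.777 219.378  56.   ] [505.454 277.327  56.   ] [617.996 270.87   56.   ] near edge [499.648 252.169  56.   ] knob [481.702 253.288  48.   ]
yaw [np.float64(-0.06545086364487127), np.float64(-0.05731217050036345)]
-0.06138111274804828
label [520.483 233.926  56.   ] [522.568 267.457  56.   ] [620.549 227.388  56.   ] [622.672 261.333  56.   ]
[510.833 251.06  147.546] [[-0.001 -0.998  0.061]
 [-0.     0.061  0.998]
 [-1.     0.001 -0.   ]]
```

Run:
```python
from h import *
from station import bot
s=bot.get_state()
plan(s["eef_pos"],Ro.from_quat(s["ee_rot"]),0,[575.5,247.5,120],Rtool(-.061),vmax=40)
```

```text
0.0137 -0.0324 0.0002 0.000 -0.000 -0.000 0; 0.0138 -0.0324 0.0002 0.000 -0.000 -0.000 0
```

Emit:
arm_command(series="0.0138 -0.0324 0.0002 0 0 0 0; 0.0138 -0.0324 0.0002 0 0 0 0; 0 0 0 0 0 0 0; 0 0 0 0 0 0 0; 0 0 0 0 0 0 0")

```text
time: 11.02
eef_pos: [574.8, 247.8, 120.3]
ee_rot: [-0.484, 0.515, 0.485, 0.514]
ft_force: [0.4, 0.1, 0.3]
width: 85.0
```

Run:
```python
from h import *
from station import bot
import cv2
s=bot.get_state();print(s["ft_force"],s["eef_pos"],s["width"])
c=bot.get_calibration("wrist"); p,d=bot.capture("wrist"); cv2.imwrite("pics/w8.png",p[:,:,::-1]); np.savez("pics/w8.npz",p=p,d=d,K=c["K"],T=c["world_to_cam"])
```

```text
[0.42959197 0.0735006  0.27505062] [574.78875691 247.75347504 120.32449787] 85.03900089074834
```

View pics/w8.png

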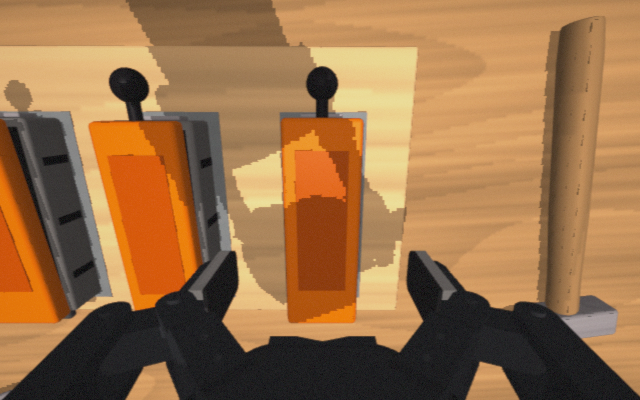

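Run:
```python
from h import *
p,d,K,T=load("pics/w8.npz")
for q in [(282,119),(362,119),(287,322),(356,322),(321,83)]: print(q,onz(K,T,*q,56 if q[0]!=321 else 48))
```

```text
(282, 119) [501.31966036 227.62947932  56.        ]
(362, 119) [504.29552289 276.08461005  56.        ]
(287, 322) [646.61481616 216.77123205  56.        ]
(356, 322) [649.76762784 268.30910297  56.        ]
(321, 83) [481.5925638  252.54363483  48.        ]
```

Emit:
arm_command(series="0.03 0 -0.0005 0 0 0 0; 0.03 0 0 0 0 0 0; 0.015 0 0 0 0 0 0; 0.008 0 0 0 0 0 0; 0 0 0 0 0 0 0; 0 0 0 0 0 0 200; 0 0 0 0 0 0 200; 0 0 0 0 0 0 200; 0 0 0 0 0 0 200; 0 0 0 0 0 0 200", squeeze=60)

```text
time: 12.32
eef_pos: [577.0, 247.2, 39.2]
ee_rot: [-0.485, 0.514, 0.484, 0.515]
ft_force: [-0.5, -1.6, 5.1]
width: 54.8
```

Run:
```python
from h import *
from station import bot
import cv2
s=bot.get_state();print(s["ft_force"],s["wrist_torque"],s["eef_pos"],s["width"])
p,d=bot.capture("side")
cv2.imwrite("pics/s9.png",cv2.resize(p[125:245,295:425,::-1],None,fx=6,fy=6,interpolation=cv2.INTER_CUBIC)[:600])
```

```text
[-0.45641196 -1.58036858  5.10811715] [-0.47310767  0.13269822  0.05392817] [576.9969519  247.19628027  39.2101469 ] 54.80277465400827
```

View pics/s9.png

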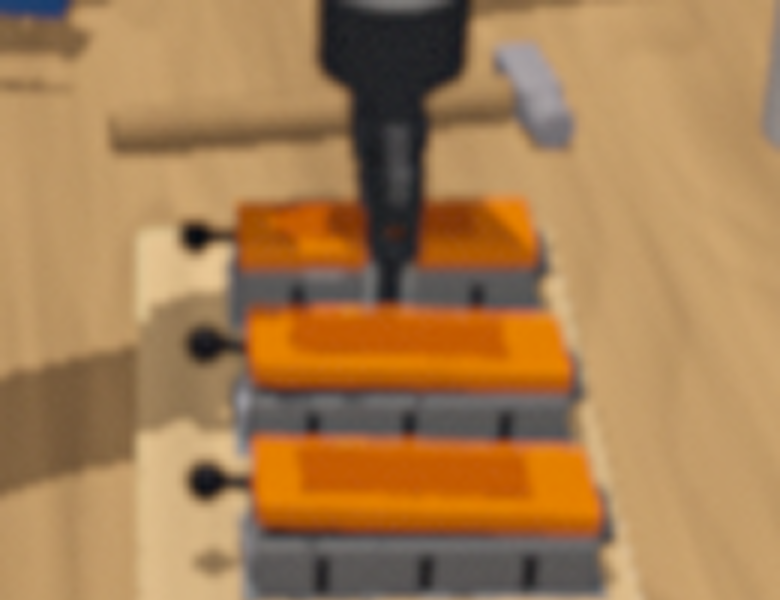

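```bash
cat >> h.py <<'E'
O=np.array([611,-250.8,35.8]); YAW=-.014; TILT=np.radians(15.5)
B=Ro.from_euler('z',YAW)*Ro.from_euler('y',TILT)
def seat_tcp(cx,cy,cz): return O+B.apply([cx+1.8,cy,cz+27.2])
E
python3 - <<'E'
from h import *
from station import bot
s=bot.get_state();R=Ro.from_quat(s["ee_rot"])
p=np.array([577.,247.2,189.]) 
t=seat_tcp(-90,0,115);print(t, seat_tcp(-75,0,40))
plan(p,R,200,t,Rtool(YAW,TILT),vmax=42)
E
```

```text
[ 564.01369614 -250.14214877  196.39867522] [ 558.42582239 -250.06391342  120.11781558]
-0.0006 -0.0014 -0.0414 -0.004 0.001 0.023 200; -0.0006 -0.0012 -0.0414 -0.004 0.001 0.023 200; -0.0006 -0.0011 -0.0414 -0.004 0.001 0.023 200; -0.0006 -0.0009 -0.0414 -0.004 0.001 0.023 200; -0.0006 -0.0007 -0.0415 -0.004 0.001 0.023 200; -0.0006 -0.0006 -0.0415 -0.004 0.001 0.023 200; -0.0006 -0.0004 -0.0415 -0.004 0.001 0.023 200; -0.0006 -0.0002 -0.0415 -0.004 0.001 0.023 200; -0.0006 -0.0000 -0.0415 -0.004 0.001 0.023 200; -0.0006 0.0001 -0.0415 -0.004 0.001 0.023 200; -0.0005 0.0003 -0.0415 -0.004 0.001 0.023 200; -0.0005 0.0005 -0.0415 -0.004 0.001 0.023 200
```

Emit:
arm_command(series="-0.01 0 0 0 0 0 200; -0.04 0 0 0 0 0 200; -0.05 0 0 0 0 0 200; -0.05 0 0 0 0 0 200; 0 0 0 0 0 0 200")

```text
time: 13.0
eef_pos: [578.7, 248.5, 191.4]
ee_rot: [-0.486, 0.512, 0.483, 0.518]
ft_force: [1.5, -0.1, -10.0]
width: 55.0
```

Emit:
arm_command(series="0 0 -0.02 0 0 0 200; -0.0006 -0.0014 -0.0414 -0.004 0.001 0.0225 200; -0.0006 -0.0012 -0.0414 -0.004 0.001 0.0225 200; -0.0006 -0.0011 -0.0414 -0.004 0.001 0.0225 200; -0.0006 -0.0009 -0.0414 -0.004 0.001 0.0225 200; -0.0006 -0.0007 -0.0415 -0.004 0.001 0.0225 200; -0.0006 -0.0006 -0.0415 -0.004 0.001 0.0225 200; -0.0006 -0.0004 -0.0415 -0.004 0.001 0.0225 200; -0.0006 -0.0002 -0.0415 -0.004 0.001 0.0225 200; -0.0006 0 -0.0415 -0.004 0.001 0.0225 200; -0.0006 0.0001 -0.0415 -0.004 0.001 0.0225 200; -0.0005 0.0003 -0.0415 -0.004 0.001 0.0225 200; -0.0005 0.0005 -0.0215 -0.004 0.001 0.0225 200; 0 0 0 0 0 0 200; 0 0 0 0 0 0 200; 0 0 0 0 0 0 200")

```text
time: 15.0
eef_pos: [562.0, -248.8, 195.3]
ee_rot: [-0.426, 0.566, 0.56, 0.43]
ft_force: [-0.1, -0.6, -10.4]
width: 54.5
```

Run:
```python
from h import *
from station import bot
import cv2
np.set_printoptions(precision=4,suppress=True)
s=bot.get_state();R=Ro.from_quat(s["ee_rot"]);print(s["ft_force"],s["wrist_torque"],s["eef_pos"],s["width"])
print("pos in deck frame",B.inv().apply(s["eef_pos"]-O)-[1.8,0,27.2],"rot err",(R.inv()*Rtool(YAW,TILT)).as_rotvec())
for n in("side","top"):
    c=bot.get_calibration(n);p,d=bot.capture(n);np.savez(f"pics/{n}10.npz",p=p,d=d,K=c["K"],T=c["world_to_cam"])
    cr=p[185:335,290:450,::-1] if n=="side" else p[80:240,390:520,::-1]
    cv2.imwrite(f"pics/{n}10.png",cv2.resize(cr,None,fx=4 if n=="side" else 3.7,fy=4 if n=="side" else 3.7,interpolation=cv2.INTER_CUBIC))
```

```text
[ -0.1188  -0.5687 -10.4153] [ 0.014  -0.5536 -0.0273] [ 562.0114 -248.8003  195.2699] 54.548824668886944
pos in deck frame [-91.6457   1.3137 113.3722] rot err [ 0.0022 -0.0048 -0.0009]
```

View pics/side10.png

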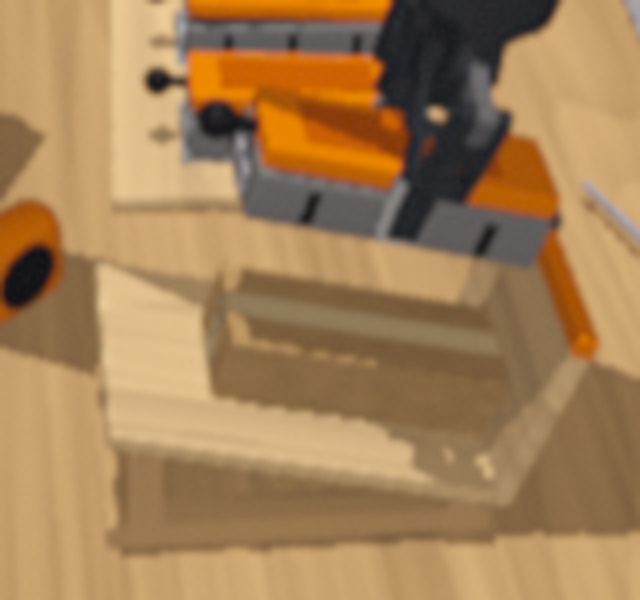

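View pics/top10.png

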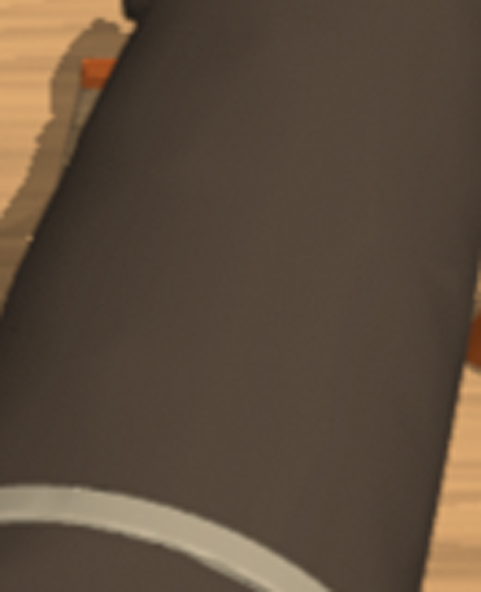

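Run:
```python
from h import *
from station import bot
np.set_printoptions(precision=1,suppress=True)
p,d,K,T=load("pics/side10.npz")
s=bot.get_state();R=Ro.from_quat(s["ee_rot"])
# case frame from tool: x=-tooly, y=toolz, z=-toolx
M=R.as_matrix(); F=np.stack([-M[:,1],M[:,2],-M[:,0]],1)
c=s["eef_pos"]-F@[1.8,0,27.2]
pr=lambda P:(lambda q:(K@q/q[2])[:2])(T[:3,:3]@P+T[:3,3])
for nm,q in {"near bottom -y":(-75,-28,0),"far bottom -y":(75,-28,0),"near lidtop -y":(-75,-26,44),"far lidtop -y":(75,-26,44),"far lidtop+y":(75,26,44),"knob":(-95,0,36),"bs":None}.items():
    if q: print(nm,(pr(c+F@np.array(q))-[290,185])*4)
for nm,q in {"carton near top -y":(-150,-30,40),"carton far top":(0,-30,40),"near bot":(-150,-30,0),"near top+y":(-150,30,40),"bs top -y":(0,-65,105),"bs deck":(0,-65,0),"deck near -y":(-205,-65,0),"deck near +y":(-205,65,0)}.items():
    print(nm,(pr(O+B.apply(q))-[290,185])*4)
```

```text
near bottom -y [235.1 217. ]
far bottom -y [525.7 266.9]
near lidtop -y [262.4 142. ]
far lidtop -y [559.4 195.9]
far lidtop+y [532.9 131.1]
knob [210.7 115. ]
carton near top -y [223.5 338.6]
carton far top [501.7 382.9]
near bot [200.8 395.1]
near top+y [211.9 259.3]
bs top -y [568.6 339.3]
bs deck [488.  487.2]
deck near -y [ 99.5 430.2]
deck near +y [ 88.7 255.3]
```

Run:
```python
from h import *
np.set_printoptions(precision=3,suppress=True)
p,d,K,T=load("pics/side0.npz");C=cloud(d,K,T)
f=lambda a,b:(300+a/5,220+b/5)
n=B.apply([0,0,1])
def q(a,b):
    u,v=f(a,b); P=C[int(v)-1:int(v)+2,int(u)-1:int(u)+2].reshape(-1,3); return B.inv().apply(np.median(P,0)-O)
for a,b in[(140,180),(140,240),(120,300),(300,370),(450,400),(530,410)]: print("deck",q(a,b))
for a,b in[(300,200),(400,215),(500,230),(300,240),(500,270)]: print("carton top",q(a,b))
for a,b in[(300,300),(400,310),(500,330)]: print("carton side(-y)",q(a,b))
for a,b in[(600,200),(600,300)]: print("bs",q(a,b))
# same for top
p,d,K,T=load("pics/top0.npz");C=cloud(d,K,T)
f=lambda a,b:(390+a/3.8,85+b/3.8)
print()
for a,b in[(100,300),(290,300),(200,480)]: print("deck",q(a,b))
for a,b in[(180,200),(230,200),(200,300)]: print("carton top",q(a,b))
for a,b in[(150,110),(250,110)]: print("bs",q(a,b))
# pixel corners from side on planes
p,d,K,T=load("pics/side0.npz")
f=lambda a,b:(300+a/5,220+b/5)
for nm,(a,b),z in[("deck near -y",(90,372),0),("deck near +y",(75,155),0),("deck bs -y",(568,440),0),("carton top near +y",(225,165),40),("near -y",(236,262),40),("far -y",(582,303),40)]:
    P=onplane(K,T,*f(a,b),n,n@O+z); print(nm,B.inv().apply(P-O))
```

```text
deck [-170.694   49.128    1.854]
deck [-173.308   10.394    1.094]
deck [-184.531  -27.383    1.185]
deck [-110.316  -52.048    0.198]
deck [-45.827 -55.543   0.679]
deck [-10.522 -53.628  -0.289]
carton top [-115.595    6.002   40.321]
carton top [-71.393   7.087  40.756]
carton top [-26.142   8.015  40.47 ]
carton top [-118.727  -20.432   40.969]
carton top [-31.915 -18.075  40.961]
carton side(-y) [-113.497  -30.617   18.646]
carton side(-y) [-70.864 -29.734  21.389]
carton side(-y) [-25.728 -29.631  18.019]
bs [ 3.484 -3.547 73.373]
bs [  3.697 -38.012  51.652]

deck [-72.557  47.969   0.107]
deck [-71.809 -51.716  -0.596]
deck [-178.358    4.579    0.655]
carton top [-36.161  10.782  40.108]
carton top [-36.695 -14.635  40.145]
carton top [-95.474   6.016  40.436]
bs [ 1.46  28.691 67.152]
bs [  1.946 -22.212  67.612]
deck near -y [-198.891  -68.693   -0.   ]
deck near +y [-198.891   59.293    0.   ]
deck bs -y [  2.893 -67.719  -0.   ]
carton top near +y [-146.507   20.774   40.   ]
near -y [-148.011  -37.385   40.   ]
far -y [  2.414 -29.133  40.   ]
```

Run:
```python
from h import *
from station import bot
np.set_printoptions(precision=2,suppress=True)
p,d,K,T=load("pics/side10.npz");C=cloud(d,K,T)
s=bot.get_state();M=Ro.from_quat(s["ee_rot"]).as_matrix(); F=np.stack([-M[:,1],M[:,2],-M[:,0]],1)
c=s["eef_pos"]-F@[1.8,0,27.2]
def q(a,b):
    u,v=290+a/4,185+b/4; P=C[int(v)-1:int(v)+2,int(u)-1:int(u)+2].reshape(-1,3); return (np.median(P,0)-c)@F
for a,b in[(300,140),(340,140),(370,155),(510,180),(530,190)]: print("lid top",q(a,b))
for a,b in[(280,200),(340,205),(460,232),(520,240)]: print("base side",q(a,b))
r=lambda a,b:(290+a/4,185+b/4)
print("near bottom",[(onplane(K,T,*r(a,b),F[:,1],F[:,1]@(c+F@[0,-28,0]))-c)@F for a,b in((247,215),(540,264))])
```

```text
lid top [-55.88 -19.03  43.8 ]
lid top [-34.2  -11.49  43.51]
lid top [-21.53 -17.42  43.45]
lid top [ 50.06 -19.74  44.12]
lid top [ 60.44 -22.59  42.39]
base side [-57.2  -28.05  14.56]
base side [-28.15 -27.49  17.79]
base side [ 34.96 -27.15  13.29]
base side [ 65.81 -27.69  15.37]
near bottom [array([-69.8 , -28.  ,   2.34]), array([ 81.29, -28.  ,   3.27])]
```

The side depth puts the lid top at 44 mm and the base side at −28 mm, both in the assumed case frame, so the grip is true. The carton sides and deck agree too. Lowering now.

Emit:
arm_command(series="0.02 -0.004 -0.0004 0.001 -0.0024 0 200; 0.03 -0.004 -0.0004 0.001 -0.0024 0 200; 0.014 0 0 0 0 0 200; 0 0 0 0 0 0 200; 0 0 0 0 0 0 200; 0 0 0 0 0 0 200")

```text
time: 15.85
eef_pos: [554.3, -251.7, 133.9]
ee_rot: [-0.425, 0.566, 0.558, 0.433]
ft_force: [0.0, 0.4, -10.4]
width: 54.8
```

```bash
cat > st.py <<'E'
from h import *
from station import bot
import cv2,sys
np.set_printoptions(precision=4,suppress=True)
s=bot.get_state();R=Ro.from_quat(s["ee_rot"]);print(s["ft_force"],"deck",B.inv().apply(s["ft_force"]),s["width"])
print("case in deck frame",B.inv().apply(s["eef_pos"]-O)-[1.8,0,27.2],"rot err",(R.inv()*Rtool(YAW,TILT)).as_rotvec())
if len(sys.argv)>1:
    k=sys.argv[1];c=bot.get_calibration("side");p,d=bot.capture("side");np.savez(f"pics/side{k}.npz",p=p,d=d,K=c["K"],T=c["world_to_cam"])
    cv2.imwrite(f"pics/side{k}.png",cv2.resize(p[185:335,290:450,::-1],None,fx=4,fy=4,interpolation=cv2.INTER_CUBIC))
E
python3 st.py 11
```

```text
[  0.005    0.4468 -10.413 ] deck [  2.7816   0.4468 -10.0346] 54.7856388633257
case in deck frame [-82.6492  -1.7005  52.1575] rot err [-0.0016 -0.0024  0.0034]
```

View pics/side11.png

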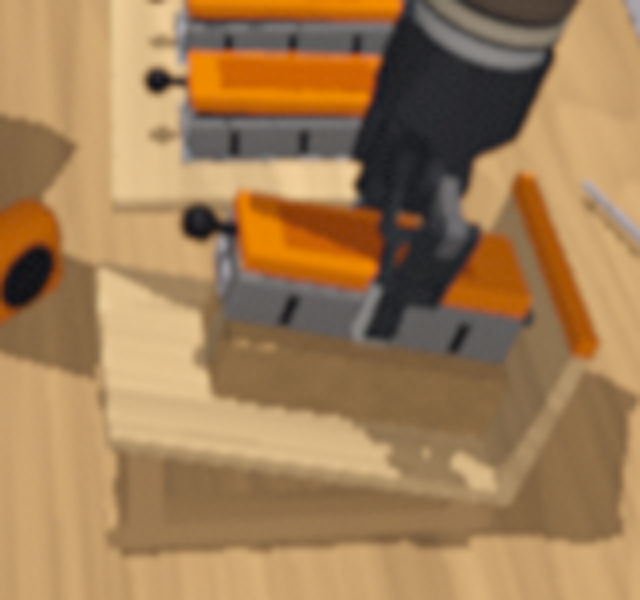

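Emit:
arm_command(series="0.004 0 0.001 0 0 0 200; 0.004 0 0.001 0 0 0 200; 0 0 0 0 0 0 200; 0 0 0 0 0 0 200; 0 0 0 0 0 0 200")

```text
time: 16.52
eef_pos: [551.0, -249.2, 124.7]
ee_rot: [-0.424, 0.566, 0.559, 0.432]
ft_force: [0.4, -0.1, -8.6]
width: 55.1
```

```bash
python3 st.py
```

```text
[ 0.3749 -0.0751 -8.6373] deck [ 2.6705 -0.0699 -8.2227] 55.14099999824856
case in deck frame [-83.3584   0.7709  42.4551] rot err [-0.0013 -0.0012  0.0007]
```

Emit:
arm_command(series="-0.001 -0.002 0 0 0 0 200; 0 -0.002 0 0 0 0 200; 0 -0.001 0 0 0 0 200; 0 0 0 0 0 0 200")

```text
time: 17.02
eef_pos: [556.0, -249.1, 124.2]
ee_rot: [-0.424, 0.566, 0.559, 0.432]
ft_force: [0.1, 0.4, -8.8]
width: 55.0
```

```bash
python3 st.py
```

```text
[ 0.1151  0.3941 -8.7979] deck [ 2.4567  0.3957 -8.4486] 54.97158851216087
case in deck frame [-78.3987   0.8971  43.2694] rot err [-0.0012 -0.001   0.0003]
```

Emit:
arm_command(series="0 -0.001 0 0 0 0 200; 0 -0.001 0 0 0 0 200; 0 0 0 0 0 0 200")

```text
time: 17.4
eef_pos: [558.0, -249.2, 123.7]
ee_rot: [-0.424, 0.566, 0.559, 0.432]
ft_force: [-0.4, -0.6, -10.4]
width: 55.0
```

Emit:
arm_command(series="0 -0.001 0 0 0 0 200; 0 0 0 0 0 0 200")

```text
time: 17.65
eef_pos: [558.9, -249.2, 123.4]
ee_rot: [-0.424, 0.566, 0.559, 0.432]
ft_force: [0.2, -0.1, -9.3]
width: 54.7
```

```bash
python3 st.py
```

```text
[ 0.1722 -0.0661 -9.3304] deck [ 2.6602 -0.0636 -8.9448] 54.6510871670103
case in deck frame [-75.3953   0.8296  43.326 ] rot err [-0.0013 -0.001   0.0005]
```

Emit:
arm_command(series="0 -0.001 0 0 0 0 200; 0 0 0 0 0 0 200")

```text
time: 17.9
eef_pos: [559.9, -249.2, 123.1]
ee_rot: [-0.424, 0.566, 0.559, 0.432]
ft_force: [0.0, -0.1, -9.6]
width: 54.4
```

Emit:
arm_command(series="0 -0.001 0 0 0 0 200; 0 0 0 0 0 0 200")

```text
time: 18.15
eef_pos: [560.6, -249.3, 122.9]
ee_rot: [-0.424, 0.566, 0.559, 0.432]
ft_force: [-1.6, -1.2, -10.2]
width: 55.0
```

```bash
python3 st.py 12
```

```text
[ -1.6014  -1.1688 -10.1922] deck [  1.1965  -1.1912 -10.2451] 54.99570489273264
case in deck frame [-73.6104   0.8396  43.2387] rot err [-0.0012 -0.001  -0.0001]
```

View pics/side12.png

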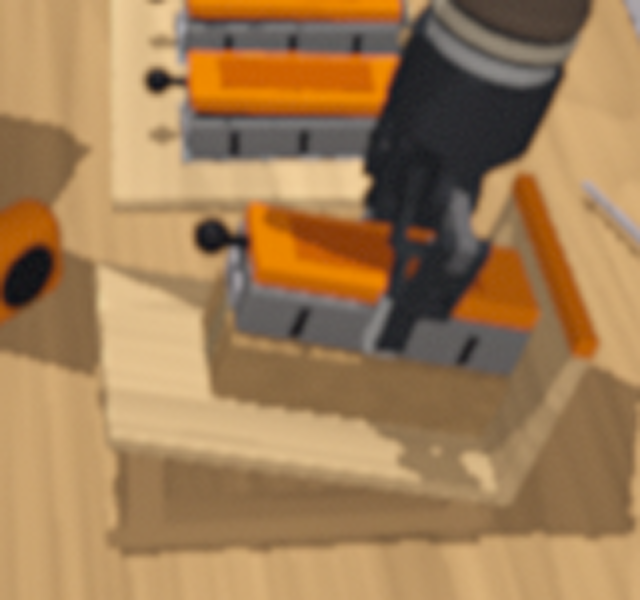

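Emit:
arm_command(series="0 -0.001 0 0 0 0 200; 0 0 0 0 0 0 200")

```text
time: 18.45
eef_pos: [560.7, -249.3, 122.8]
ee_rot: [-0.423, 0.567, 0.56, 0.431]
ft_force: [-4.2, -0.9, -6.7]
width: 54.9
```

Emit:
arm_command(series="0.001 0 0 0 0 0 200; 0.001 0 0 0 0 0 200; 0 0 0 0 0 0 200")

```text
time: 18.82
eef_pos: [560.4, -249.3, 121.7]
ee_rot: [-0.424, 0.567, 0.56, 0.431]
ft_force: [-5.8, 0.6, -4.0]
width: 54.8
```

```bash
python3 st.py
```

```text
[-5.7736  0.5694 -3.9692] deck [-4.51    0.4886 -5.3698] 54.79952654770377
case in deck frame [-73.5195   0.7473  42.0087] rot err [-0.001  -0.0009 -0.0019]
```

Emit:
arm_command(series="0.001 0 0 0 0 0 200; 0 0 0 0 0 0 200")

```text
time: 19.08
eef_pos: [560.1, -249.4, 120.7]
ee_rot: [-0.424, 0.567, 0.56, 0.431]
ft_force: [-5.5, 0.7, -2.8]
width: 54.6
```

Emit:
arm_command(series="0.001 0 0 0 0 0 200; 0 0 0 0 0 0 200")

```text
time: 19.32
eef_pos: [559.9, -249.4, 119.9]
ee_rot: [-0.424, 0.567, 0.56, 0.431]
ft_force: [-6.0, 0.8, -3.5]
width: 54.8
```

```bash
python3 st.py 13
```

```text
[-6.004   0.7794 -3.4976] deck [-4.8609  0.6952 -4.9776] 54.77916382058657
case in deck frame [-73.5137   0.6673  40.2267] rot err [-0.001  -0.0011 -0.0017]
```

View pics/side13.png

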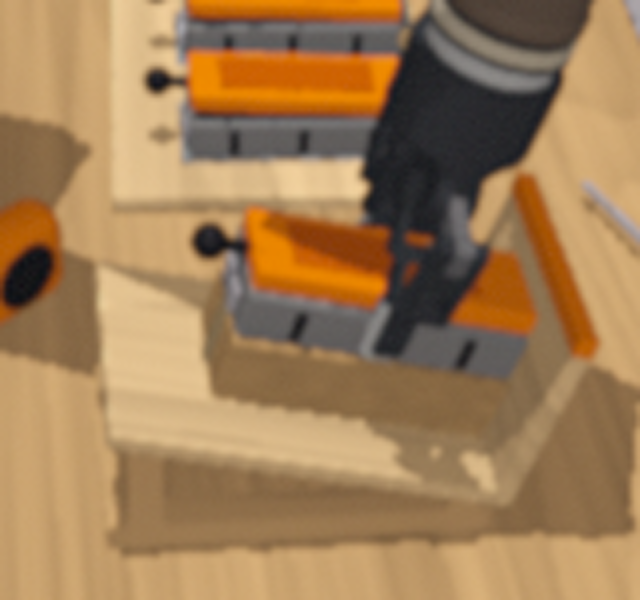

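Emit:
arm_command(series="0.001 0 0 0 0 0 200; 0 0 0 0 0 0 200")

```text
time: 19.62
eef_pos: [559.9, -249.4, 119.9]
ee_rot: [-0.424, 0.567, 0.56, 0.431]
ft_force: [-6.2, 0.8, 0.6]
width: 54.8
```

Emit:
arm_command(series="0.001 0 0 0 0 0 200; 0 0 0 0 0 0 200")

```text
time: 19.88
eef_pos: [559.9, -249.4, 119.9]
ee_rot: [-0.424, 0.567, 0.56, 0.431]
ft_force: [-6.5, 0.8, 3.4]
width: 54.9
```

```bash
python3 st.py
```

```text
[-6.5455  0.8326  3.3686] deck [-7.2182  0.7409  1.4939] 54.878493396134985
case in deck frame [-73.5268   0.6631  40.1815] rot err [-0.0011 -0.0013 -0.0013]
```

Contact has been made with both backstop and carton: z stopped at 40.2 mm and the load is building. Releasing.

Emit:
arm_command(series="0 0 0 0 0 0 0; 0 0 0 0 0 0 0; 0 0 0 0 0 0 0; 0 0 0 0 0 0 0; -0.02 0 0 0 0 0 0; -0.04 0 0 0 0 0 0; -0.05 0 0 0 0 0 0; 0 0 0 0 0 0 0")

```text
time: 20.88
eef_pos: [594.0, -251.1, 230.2]
ee_rot: [-0.429, 0.565, 0.555, 0.434]
ft_force: [0.1, -1.3, -0.0]
width: 84.9
```

```bash
python3 st.py 14;python3 - <<'E'
from station import bot
from h import *
import cv2
c=bot.get_calibration("wrist");p,d=bot.capture("wrist");np.savez("pics/w14.npz",p=p,d=d,K=c["K"],T=c["world_to_cam"]);cv2.imwrite("pics/w14.png",p[:,:,::-1])
E
```

```text
[ 0.14   -1.3421 -0.0276] deck [ 0.1604 -1.34    0.0158] 84.92989739114674
case in deck frame [-70.0823  -0.5386 155.5771] rot err [-0.0021 -0.0063  0.0126]
```

View pics/side14.png

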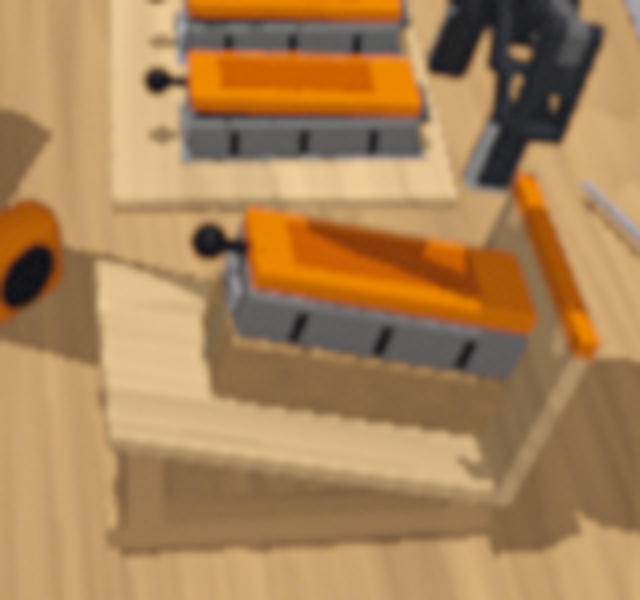

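View pics/w14.png

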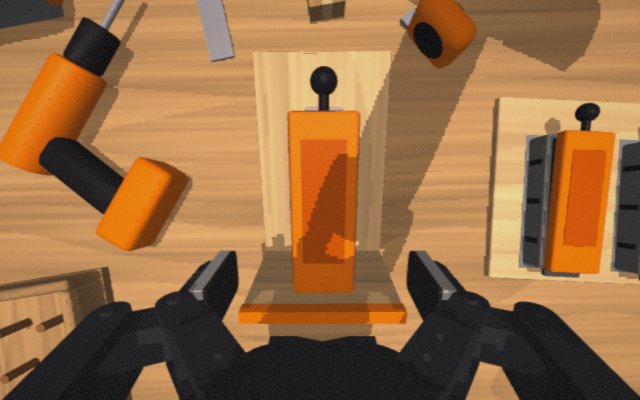

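Emit:
arm_command(series="-0.04 0 0 0 0 0 0; -0.01 0.03 0.045 0 0 0 0; 0 0.03 0.045 0 0 0 0; 0 0.03 0.05 0 0 0 0; 0 0.03 0.05 0 0 0 0; 0 0.03 0.05 0 0 0 0; 0 0 0.05 0 0 0 0; 0 0 0.05 0 0 0 0; 0 0 0.05 0 0 0 0; 0 0 0 0 0 0 0; 0 0 0 0 0 0 0")

```text
time: 22.35
eef_pos: [463.3, 142.0, 309.5]
ee_rot: [-0.424, 0.567, 0.559, 0.431]
ft_force: [-0.3, 0.7, -0.0]
width: 85.6
```

Run:
```python
from station import bot
from h import *
import cv2
np.set_printoptions(precision=2,suppress=True)
for n in("top","side"):
    c=bot.get_calibration(n);p,d=bot.capture(n);np.savez(f"pics/{n}15.npz",p=p,d=d,K=c["K"],T=c["world_to_cam"])
    cr=p[80:240,150:500,::-1] if n=="top" else p[130:335,290:450,::-1]
    k=2.2 if n=="top" else 2.9
    cv2.imwrite(f"pics/{n}15.png",cv2.resize(cr,None,fx=k,fy=k,interpolation=cv2.INTER_CUBIC))
    C=cloud(d,c["K"],c["world_to_cam"]); D=B.inv().apply((C-O).reshape(-1,3)).reshape(C.shape)
    hsv=cv2.cvtColor(p,cv2.COLOR_RGB2HSV)
    m=(D[...,0]>-165)&(D[...,0]<-3)&(abs(D[...,1])<40)&(D[...,2]>70)&(D[...,2]<100)&(hsv[...,0]<16)&(hsv[...,1]>150)
    P=D[m]; print(n,"lid pts",len(P),"x",np.percentile(P[:,0],[1,99]),"y",np.percentile(P[:,1],[1,50,99]),"z",np.percentile(P[:,2],[5,50,95]))
    t=P[P[:,2]>80]; A=np.c_[t[:,:2],np.ones(len(t))]; co=np.linalg.lstsq(A,t[:,2],rcond=None)[0]; print("plane slopes x,y and z at (-75,0)",co[:2],co@[-75,0,1])
    r=cv2.minAreaRect((t[:,:2]*10).astype(np.float32)); print("rect",np.array(r[0])/10,np.array(r[1])/10,r[2])
s=bot.get_state();print(s["time"],s["eef_pos"])
```

```text
top lid pts 1940 x [-148.48   -4.13] y [-22.17   3.9   28.76] z [81.33 84.29 86.81]
plane slopes x,y and z at (-75,0) [ 0.   -0.01] 84.34192157106483
rect [-76.51   3.07] [ 52.63 147.02] 89.83279418945312
side lid pts 837 x [-146.53   -7.07] y [-27.61  -3.39  25.21] z [74.41 84.63 86.5 ]
plane slopes x,y and z at (-75,0) [ 0.   -0.01] 84.99931061546309
rect [-76.44   0.08] [ 54.77 144.07] 89.42301940917969
22.45 [463.8  141.33 309.91]
```

View pics/top15.png

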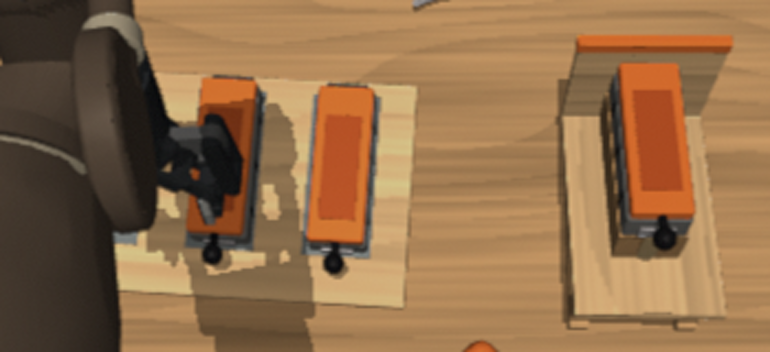

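View pics/side15.png

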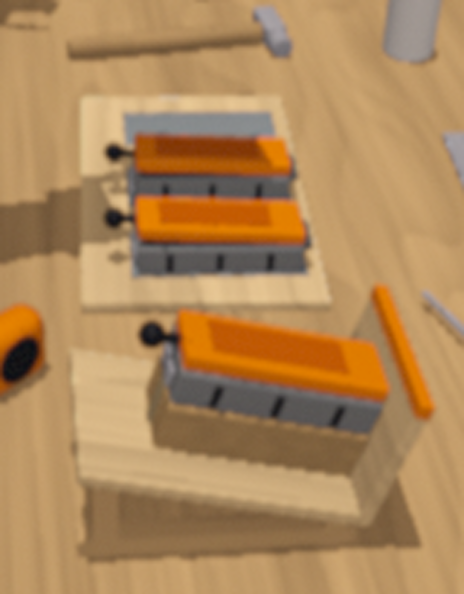

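The case sits flush on the carton: lid plane at 84–85 mm above the deck (84 expected), slope error about 0, yaw error under 0.6°. Before and after release the knob stayed at (209,241). The middle and right cases are still on their bays. Handing in.

```bash
python3 -c "
from station import bot
print(bot.sign_off())"
```

```text
the job is handed in; nothing more can be done
None
```

I handed the job in at about 22.5 s. The left case was the one whose lid had not caught, and it now lies on the carton, hinge end against the backstop and lid up.

- **Finding the lid:** I tugged the left knob first. The lid swung up alone with about 1–2 N upward pull, and the base stayed on the tray. That settled it, so I did not tug the middle and right lids.
- **Closing it:** I let the lid down and pressed near the knob end. The force rose to about 13 N, fell to about 0, then met a hard stop with the fingertips at z ≈ 55.5 mm (flush is 56 mm). The lid stayed flush once released. I did not tug it again to test the catch.
- **Placing the case:** I gripped it by the base and carried it to the rack. I slid it along the slope until it touched the backstop with about 7–10 N, then lowered it until it rested on the carton.

**Last checks:**
- The lid top is 84–85 mm above the deck, where 84 is expected, with tilt about 0 and yaw error under about 0.6°.
- The two cameras disagree on the sideways position: the side camera puts the case about 0 mm off centre and the top camera about 3 mm, or about 2 mm relative to the carton. That is about the calibration error.
- Both cameras put the lid centre about 1.5 mm up the slope from the seat. I rely on the felt contact with the backstop, and the case did not move visibly on release.
- The carton and the other two cases look unmoved, and the arm is clear of everything.

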